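Jack up the hinged beam and hold it

TASK

Set the red lever jack on the bench so that its round steel saddle stands centred under the rubber pad of the yellow sleeve on the hinged beam, with the handle still up. Then push the jack's black handle all the way down so that the saddle lifts the beam off its rest, and finish while still holding the handle fully down; only the jack may carry the beam (the robot does not touch the beam or its stand), the jack stays flat on the bench, and the tape measure, tin and steel strip are left where they are.

Things in the scene. Friction and masses are not known exactly. Their poses are not given: they have to be found in the camera images.
- jack: loose red lever jack, 0.6 to 1 kg, standing on the bench. Origin: on its underside, below the lever's pivot. Own x points from the handle to the saddle, y across, z up. Base plate 200 x 60 x 8 mm, from 105 mm behind to 95 mm ahead of the origin. Over the origin stand two upright cheeks, together 40 mm wide across y and 36 mm long in x, up to 84 mm above the bench, with the lever between them: the place to grasp the jack from above, fingers closing along the jack's y
- handle (a joint): angle of the jack's lever about its pivot (70 mm above the jack's underside, over the jack's origin): 0 = handle up, saddle down (start; a spring of about 0.2 to 0.35 N m brings it back), 0.32 rad = handle fully down against its stop, saddle raised about 24 mm. Pressing it under load takes about 5 to 9 N at the grip
- handle_grip (a point): middle of the upper face of the jack's black handle grip, 65 mm long and 30 mm wide, about 100 mm behind the pivot and 115 mm above the bench when the handle is up, 83 mm when it is fully down
- saddle (a point): top of the jack's round steel saddle (30 mm across, slightly domed), on the jack's centre line 74 mm ahead of the jack's origin, 60 mm above the bench while the handle is up
- lift_point (a point): centre of the underside of the black round rubber pad (40 mm across) below the yellow sleeve on the beam; 68 mm above the bench while the beam rests. The sleeve is fast on the beam for this job, but its place along the beam differs from start to start
- stand: fixed stand; steel beam 30 x 30 x 305 mm lies along its y, 80 to 110 mm above the bench. Origin on the bench under the beam. Blue hinge post (118 mm high) at y = +130 mm, blue rest post at y = -145 mm, both within x = -31 to 31 mm; feet 8 mm high, 46 mm wide, x = -25 to 60 mm. +x points away from the robot: the jack goes in from -x. A bar 8 mm high joins the feet, x = 40 to 60 mm
- beam (a joint): angle of the beam about its hinge: 0 = lying on its rest post, positive = free end raised; raising it takes 2 to 8 N at the lift point
- tape: bystander: grey tape measure, 35 x 80 x 64 mm, loose; origin under its middle
- tin: bystander: round tin with a red lid, 71 mm across, 70 mm high, loose; origin under its middle
- strip: bystander: dark steel flat bar, 18 x 115 x 5 mm, loose; origin under its middle

How it is judged:
By the outcome, as a careful person would: the job done as asked, in the order asked, and still so for the second after the job is handed in, while the arm keeps its last pose, push and grip.
It also fails if it takes over 51 s, if anything falls off the work surface, if the arm or the gripper's body presses on something with over 40 N, if the wrist force passes 120 N, or if a joint passes its speed limit or range.

ROBOT

A 6-joint arm with a two-finger parallel gripper is mounted at the origin on a cart in front of the work surface, level with it; the furniture and walls round the work are solid. World frame = base frame: x ahead of the robot, y to its left, z up, the work surface at z = 0. Lengths are in m, angles in rad, forces in N, time in s.
With the tool pointing down it reaches from about 0.25 to 0.725 m from the base axis. Payload 4 kg.
Tool frame: the origin (TCP) lies between the finger pads; the fingertips stand 14 mm ahead of it and the grasp point (between the pads) lies 5 mm behind it (ctrl.tip_extent is the distance from the TCP to the fingertips, in m); z points along the fingers, y is the line along which they close (so a half turn about z gives the same grasp; the last joint's range is limited). The gripper opens to 85 mm and grips with 20 to 120 N. Pads are 22 mm wide; open, the fingers measure 114 mm over their backs; the gripper's body (76 mm by 85 mm) begins 54 mm behind the grasp point. The pads swing forward as they close: fully open they stand 13 mm farther back than shut.
Start: joints at [1.173, 0.241, 0.005, 1.335, 0, 1.571], TCP at [0.194, 0.461, 0.221] pointing down, gripper open.
Joint ranges: [-2.72, 2.72], [-1.05, 1.87], [-1.09, 1.28], [-1.99, 2.15], [-1.42, 1.44], [-3.14, 3.14]. Speed limits (rad/s): [2.79, 2.79, 3.14, 3.14, 3.14, 3.14].

INTERFACE

Orientations are given as a unit quaternion [w, x, y, z].
In Python, from bench import ctrl, optics, finish_job gives the robot as it stands. The module is installed in compiled form; this text tells all that it offers.
- The arm moves only by the tool apply_moves, never from a script. Its argument "targets" is text: rows parted by semicolons, each of 7 numbers parted by spaces: the turn, a rotation vector about the tool's x, y, z in degrees, then the shift along the tool's x, y, z in m, then the closure, from 0 (fully open) to 1 (shut). In form: wx wy wz x y z grip; .... A call has 1 to 20 rows; each row shifts and turns the commanded pose from where the row before left it, along the tool's axes as they then stand; what a row does not reach is not made up. A row lasts 1/12 s, in which the tool goes at most 41.7 mm and 7.16 degrees, less where a joint would pass 70% of its speed; a pose out of reach is approached as far as the arm can. A call is refused whole if a number of a shift passes 0.0417 or a number of a turn 7.16, either way. A call with a gripper value outside its range is refused whole. The fingers move at their own pace and stop on an object; "newtons" is the grip in N (left out, the last holds). Time passes only in rows, so rows that do not move let the fingers close. It gives the time, the measured TCP pose, the force, the opening and the grip force at its end, in the units of the state.
- ctrl.observe(): the state, without advancing time (a new reading comes with each control period).
- optics.capture(name): name is "scene" or "side" or "wrist"; returns a dict with "image" (480x640x3 uint8, red, green, blue), "vertical_fov" (degrees; the focal length in pixels is half the picture's height over the tangent of half this angle, whatever the lens; pixels are square), "cx", "cy" (the principal point, pixels), "world_from_camera" (4x4, takes a point from camera to world coordinates). Camera axes: x right, y up, looking along -z (the intrinsics and any distortion apply to the point x, -y, -z); pixel columns grow to the right and rows downward; lengths in m; the calibration is good to about 2 mm. A picture is of the moment at which its call begins. There is no depth.
- finish_job(): hands the job in; it is judged then, once.
The state is a dict: "time": time; "joints": joint angles; "dq": joint speeds; "joint_torque": joint torques, N m; "tool_pos": TCP position; "ee_rot": TCP orientation; "wrist_force": force on the tool from outside, world axes, zero at the start; "torque": the same for the moment, N m; "gripper_width": finger opening in m; "grip_force": force on a finger pad.
Only numpy, scipy, OpenCV 4.12 (cv2) and the standard library are available. Lean on these libraries where they do the work, as an engineer would, in place of code of your own. Each camera call takes 0.05 s, during which the arm holds its last target. There are 200 camera calls.

## Working session

There is one attempt and no reset: what is moved stays moved. The work goes in short steps, Python scripts to look and compute and a tool call to move; the robot and the scene stay as the last step left them, time stands still between calls to the robot, and variables do not carry over. Pictures are saved under pics/ and viewed, at most 10 in all, crops included, and the job is handed in when it is done.

Besides the shell and the picture viewer there is one more tool, called after "Emit:" as name(argument=value, ...) on one line, values as JSON. apply_moves: Moves the arm, as the interface text tells. Its arguments: {"type":"object","properties":{"targets":{"type":"string"},"newtons":{"type":"number"}},"required":["targets"]}

```bash
mkdir -p pics; cat > h.py <<'E'
import numpy as np, cv2
from bench import ctrl, optics
def cap(n,f=None):
    c=optics.capture(n)
    if f: cv2.imwrite('pics/'+f,cv2.cvtColor(c['image'],cv2.COLOR_RGB2BGR))
    return c
def ray(c,u,v):
    f=240/np.tan(np.radians(c['vertical_fov'])/2)
    d=np.array([(u-c['cx'])/f,-(v-c['cy'])/f,-1.]); T=np.array(c['world_from_camera'])
    return T[:3,3],T[:3,:3]@d
def onz(c,u,v,z):
    o,d=ray(c,u,v); return o+d*(z-o[2])/d[2]
def proj(c,p):
    T=np.array(c['world_from_camera']); q=T[:3,:3].T@(np.array(p)-T[:3,3]); f=240/np.tan(np.radians(c['vertical_fov'])/2)
    return c['cx']+f*q[0]/-q[2], c['cy']-f*q[1]/-q[2]
E
python3 - <<'E'
from h import *
for n in('scene','side','wrist'):
    c=cap(n,n+'0.png'); print(n,[k for k in c if k!='image'],c['vertical_fov'],c['cx'],c['cy'],np.round(c['world_from_camera'],3).tolist())
s=ctrl.observe();print(s, ctrl.tip_extent)
E
```

```text
scene ['vertical_fov', 'cx', 'cy', 'world_from_camera'] 42.879411193913796 317.9936658155405 246.60514299395436 [[0.607, 0.523, -0.598, -0.335], [-0.794, 0.398, -0.459, -0.654], [-0.002, 0.754, 0.657, 1.032], [0.0, 0.0, 0.0, 1.0]]
side ['vertical_fov', 'cx', 'cy', 'world_from_camera'] 42.47960508031876 330.05424106337864 246.7388802010124 [[0.942, 0.162, -0.294, 0.041], [-0.335, 0.489, -0.805, -1.312], [0.014, 0.857, 0.515, 0.915], [0.0, 0.0, 0.0, 1.0]]
wrist ['vertical_fov', 'cx', 'cy', 'world_from_camera'] 61.73013593263895 321.53843188054424 239.53460524581166 [[0.389, -0.887, -0.251, 0.13], [0.921, 0.373, 0.107, 0.488], [-0.002, -0.273, 0.962, 0.372], [0.0, 0.0, 0.0, 1.0]]
{'time': 0.15, 'joints': array([ 1.17300349e+00,  2.41275935e-01,  4.01195129e-03,  1.33521464e+00,
       -1.07671065e-05,  1.57082505e+00]), 'dq': array([-0.00042772, -0.00061319,  0.00327812, -0.0008737 ,  0.00235821,
       -0.00126746]), 'joint_torque': array([-3.80271640e-04, -3.72636688e+01,  2.52637857e+01,  1.23648142e-02,
       -4.86793147e-05,  9.87525198e-06]), 'tool_pos': array([0.19349655, 0.46048472, 0.22049121]), 'ee_rot': array([-1.60911554e-04,  1.97601633e-01,  9.80282045e-01, -8.25632922e-04]), 'wrist_force': array([ 0.33235555,  0.53587799, -0.53520133]), 'torque': array([-0.01724632,  0.00125831, -0.00497127]), 'grip_force': 0.0, 'gripper_width': 0.08547069035344815} 0.014
```

View pics/scene0.png

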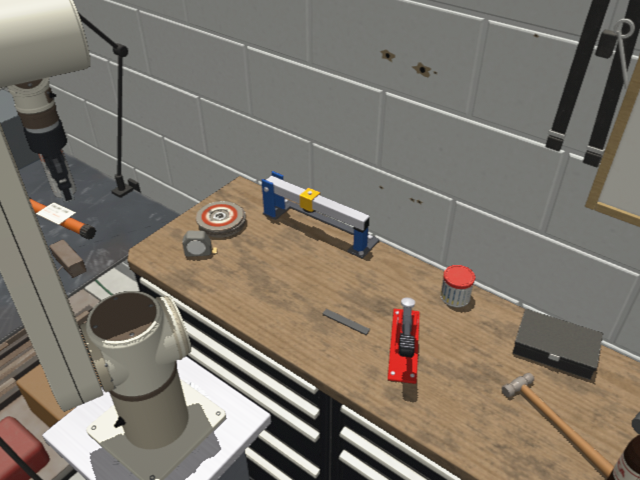

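View pics/side0.png

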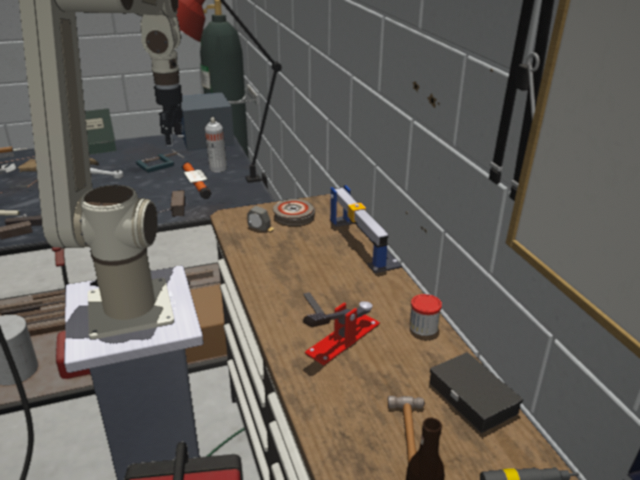

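The scene view shows the jack at about (405,345) with its saddle at (408,302) and handle at (407,343). The yellow sleeve is at (310,200), the beam runs from (268,180) to (368,220), the strip is at (346,322) and the tin at (458,285). Next I'll take enlarged crops to measure from.

```bash
python3 - <<'E'
from h import *
a=cv2.imread('pics/scene0.png');b=cv2.imread('pics/side0.png')
A=cv2.resize(a[165:260,245:385],(800,543),interpolation=cv2.INTER_CUBIC)
cv2.imwrite('pics/c1.png',A)
j=cv2.resize(a[285:395,375:445],None,fx=5,fy=5,interpolation=cv2.INTER_CUBIC)
k=cv2.resize(b[290:370,295:385],None,fx=5,fy=5,interpolation=cv2.INTER_CUBIC)
K=np.zeros((550,800,3),np.uint8);K[:550,:350]=j;K[:400,350:800]=k
cv2.imwrite('pics/c2.png',K)
for n in('scene','side'):
    c=cap(n);im=c['image'];h=cv2.cvtColor(im,cv2.COLOR_RGB2HSV)
    for nm,lo,hi in(('red',(0,150,60),(8,255,255)),('yel',(18,150,80),(30,255,255)),('blue',(105,120,30),(125,255,255))):
        m=cv2.inRange(h,lo,hi)
        nn,l,st,ce=cv2.connectedComponentsWithStats(m)
        for i in range(1,nn):
            if st[i,4]>60: print(n,nm,st[i],ce[i].round(1))
E
```

```text
scene red [202 204  35  22 197] [218.7 215.2]
scene red [444 265  31  24 585] [458.8 276.5]
scene red [ 388  309   32   75 1416] [402.9 350.1]
scene red [ 24 443  24  29 353] [ 36.7 458.6]
scene red [  0 465  30  15 240] [ 15.5 474.4]
scene yel [300 188  20  24 262] [307.6 199.1]
scene blue [262 179  23  38 460] [271.1 199.3]
scene blue [353 228  15  23 257] [359.9 239.8]
side red [177   0  27  38 738] [189.4  15.4]
side red [411 294  30  21 491] [425.6 303.9]
side red [334 302  12  10  65] [340.1 307. ]
side red [ 305  308   75   58 1578] [341.7 337.1]
side red [ 57 359  32  19 185] [ 68.6 370.5]
side red [183 470  57  10 464] [213.7 475.3]
side red [139 475  34   5 100] [158.8 477.8]
side yel [348 203  18  19 139] [354.2 209.9]
side yel [503 468  17  12 156] [511.2 473.5]
side blue [331 187   5  37 112] [333.4 205.4]
side blue [374 246  13  21 228] [379.8 256.3]
```

View pics/c1.png

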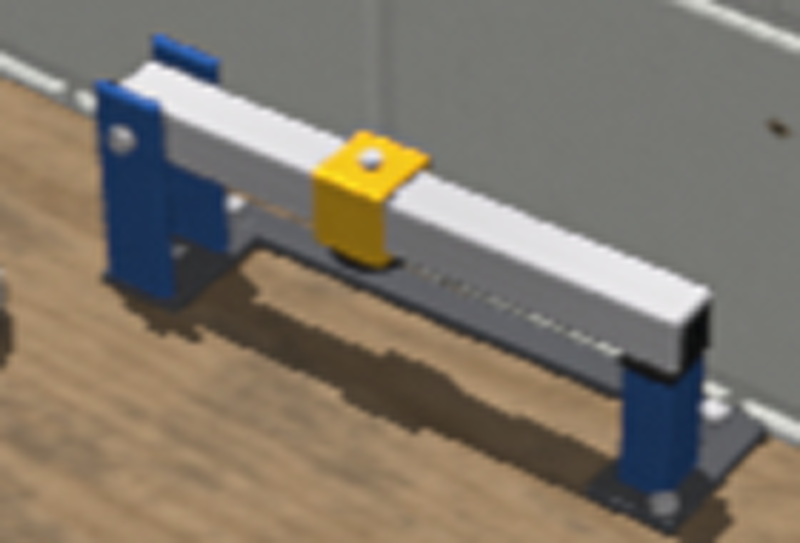

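View pics/c2.png

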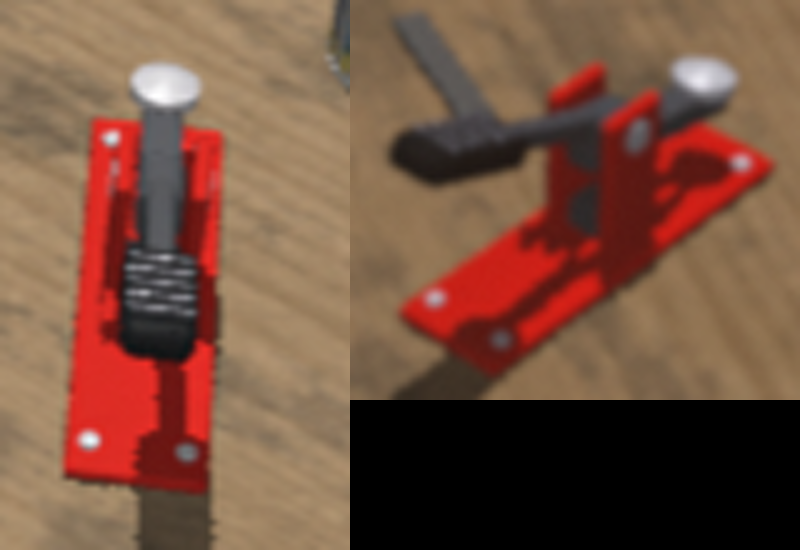

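The crops show four things I can measure. The beam's near-top end corner is at crop (688,325). The sleeve bolt is at (370,158). The jack base corners are at (93,120), (222,132), (208,483) and (67,472). The saddle is at (166,82).

```bash
python3 - <<'E'
from h import *
c=cap('scene');d=cap('side')
P=lambda x,y:(245+(x+.5)/5.714-.5,165+(y+.5)/5.714-.5)
J=lambda x,y:(375+(x+.5)/5-.5,285+(y+.5)/5-.5)
S=lambda x,y:(295+(x-350+.5)/5-.5,290+(y+.5)/5-.5)
r=lambda p:np.round(p*1000,1)
print('beam near edge',[r(onz(c,*P(*q),.11)) for q in((165,108),(313,170),(390,205),(688,325),(710,290),(430,178),(150,62))])
print('sleeve front bottom',[r(onz(c,*P(*q),.08)) for q in((315,240),(387,265))],'bolt .115',r(onz(c,*P(370,158),.115)))
print('pad',r(onz(c,*P(362,262),.068)))
print('restfoot',[r(onz(c,*P(*q),.008)) for q in((590,490),(675,530),(763,433),(105,277),(175,302))])
print('jack',[r(onz(c,*J(*q),.008)) for q in((93,120),(222,132),(208,483),(67,472))],'saddle',r(onz(c,*J(166,82),.06)))
print('grip',r(onz(c,*J(161,282),.115)))
print('jackside',[r(onz(d,*S(*q),.008)) for q in((775,163),(497,370),(402,310))],'saddle',r(onz(d,*S(704,74),.06)))
h=cv2.cvtColor(c['image'],cv2.COLOR_RGB2HSV)
print('strip',[r(onz(c,*q,.005)) for q in((328,311),(369,329),(364,333),(323,315))])
print('tin',r(onz(c,458.8,276,.07)),'tape',r(onz(c,198,244,.03)))
E
```

```text
beam near edge [array([631.9, 234.3, 110. ]), array([635.5, 150.8, 110. ]), array([635.7, 107.5, 110. ]), array([645.1, -44.1, 110. ]), array([670.5, -38.2, 110. ]), array([662.2, 105.6, 110. ]), array([655.7, 263.8, 110. ])]
sleeve front bottom [array([626.2, 143.1,  80. ]), array([631.3, 106.1,  80. ])] bolt .115 [652.6 131.8 115. ]
pad [638.4 126.   68. ]
restfoot [array([630.4,  -7.6,   8. ]), array([631.3, -52.5,   8. ]), array([709.4, -47.3,   8. ]), array([615.8, 264.9,   8. ]), array([621.3, 225.9,   8. ])]
jack [array([ 529. , -206.2,    8. ]), array([ 558.2, -256.8,    8. ]), array([ 386.1, -350.8,    8. ]), array([ 355.9, -302.3,    8. ])] saddle [ 523.8 -242.3   60. ]
grip [ 381.9 -319.6  115. ]
jackside [array([ 553.7, -258.2,    8. ]), array([ 381.1, -353. ,    8. ]), array([ 354. , -302.2,    8. ])] saddle [ 519.7 -246.4   60. ]
strip [array([435.1, -90.5,   5. ]), array([ 446.7, -195.1,    5. ]), array([ 430.4, -192.8,    5. ]), array([418.4, -88.9,   5. ])]
tin [ 652.5 -297.9   70. ] tape [401.8 291.6  30. ]
```

Emit:
apply_moves(targets="0 0 -7 0 0 0 0; 0 0 -7 0 0 0 0")

```text
time: 0.52
tool_pos: [0.1937, 0.4609, 0.2211]
ee_rot: [-0.0, 0.074, 0.997, -0.0]
wrist_force: [0.4, 0.1, 1.4]
gripper_width: 0.0853
grip_force: 0.0
```

```bash
cat >> h.py <<'E'
from scipy.spatial.transform import Rotation as R
def st():
    s=ctrl.observe();q=np.array(s['ee_rot']);r=R.from_quat([q[1],q[2],q[3],q[0]]);return s,np.array(s['tool_pos']),r
def need(pos,ydir_deg):
    """shift in present tool axes to reach pos, and the tool turn (deg rotvec) to have tool z down and tool y at the given world angle; both half turns"""
    s,p,r=st()
    print('t',round(s['time'],2),'p',p.round(4),'j',s['joints'].round(3),'F',s['wrist_force'].round(1),'w',round(s['gripper_width'],4),'gf',s['grip_force'])
    print('shift tool',(r.inv().apply(np.array(pos)-p)).round(4))
    for a in(ydir_deg,ydir_deg+180):
        t=np.radians(a);y=np.array([np.cos(t),np.sin(t),0]);z=np.array([0,0,-1.]);G=R.from_matrix(np.c_[np.cross(y,z),y,z])
        print('turn',(r.inv()*G).as_rotvec(degrees=True).round(2),'shift after turn',G.inv().apply(np.array(pos)-p).round(4))
E
python3 - <<'E'
from h import *
need([.463,-.276,.2],118.8)
E
```

```text
t 0.52 p [0.1937 0.4609 0.2211] j [ 1.173  0.241  0.005  1.335 -0.     1.321] F [0.4 0.1 1.4] w 0.0853 gf 0.0
shift tool [-0.3748 -0.6893  0.0212]
turn [-1.000e-02 -1.000e-02 -3.726e+01] shift after turn [ 0.119  -0.7755  0.0211]
turn [-1.0000e-02  1.0000e-02  1.4274e+02] shift after turn [-0.119   0.7755  0.0211]
```

Emit:
apply_moves(targets="0 0 -7 0 0 0 0; 0 0 -7 0 0 0 0; 0 0 -7 0 0 0 0; 0 0 -7 0 0 0 0; 0 0 -7 0 0 0 0; 0 0 -2.3 0 0 0 0", newtons=60)

```text
time: 1.02
tool_pos: [0.1937, 0.4609, 0.2212]
ee_rot: [-0.0, -0.248, 0.969, -0.0]
wrist_force: [0.7, 0.0, 0.6]
gripper_width: 0.0854
grip_force: 0.0
```

Emit:
apply_moves(targets="0 0 0 0.003 -0.0194 0 0; 0 0 0 0.006 -0.0395 0 0; 0 0 0 0.006 -0.0395 0 0; 0 0 0 0.006 -0.0395 0 0; 0 0 0 0.006 -0.0395 0 0; 0 0 0 0.006 -0.0395 0 0; 0 0 0 0.006 -0.0395 0 0; 0 0 0 0.006 -0.0395 0 0; 0 0 0 0.006 -0.0395 0 0; 0 0 0 0.006 -0.0395 0 0; 0 0 0 0.006 -0.0395 0 0; 0 0 0 0.006 -0.0395 0 0; 0 0 0 0.006 -0.0395 0 0; 0 0 0 0.006 -0.0395 0 0; 0 0 0 0.006 -0.0395 0 0; 0 0 0 0.006 -0.0395 0 0; 0 0 0 0.006 -0.0395 0 0; 0 0 0 0.006 -0.0395 0 0; 0 0 0 0.006 -0.0395 0 0; 0 0 0 0.006 -0.0395 0 0")

```text
time: 2.68
tool_pos: [0.4585, -0.2736, 0.2212]
ee_rot: [0.0, -0.246, 0.969, -0.0]
wrist_force: [0.2, 0.8, -0.1]
gripper_width: 0.0856
grip_force: 0.0
```

Emit:
apply_moves(targets="0 0 0 0.002 -0.0055 0 0; 0 0 0 0 0 0 0")

```text
time: 2.85
tool_pos: [0.4593, -0.2795, 0.2201]
ee_rot: [-0.0, -0.245, 0.97, 0.0]
wrist_force: [-0.6, 0.2, 0.2]
gripper_width: 0.0854
grip_force: 0.0
```

```bash
python3 - <<'E'
from h import *
need([.463,-.276,.2],118.8)
c=cap('wrist','w1.png')
E
```

```text
t 2.85 p [ 0.4593 -0.2795  0.2201] j [-0.547  0.317  0.105  1.36  -0.    -1.041] F [-0.6  0.2  0.2] w 0.0854 gf 0.0
shift tool [-0.0049  0.0013  0.0201]
turn [ 0.05 -0.04 -0.5 ] shift after turn [-0.0049  0.0013  0.0201]
turn [-6.000e-02 -8.000e-02  1.795e+02] shift after turn [ 0.0049 -0.0013  0.0201]
```

View pics/w1.png

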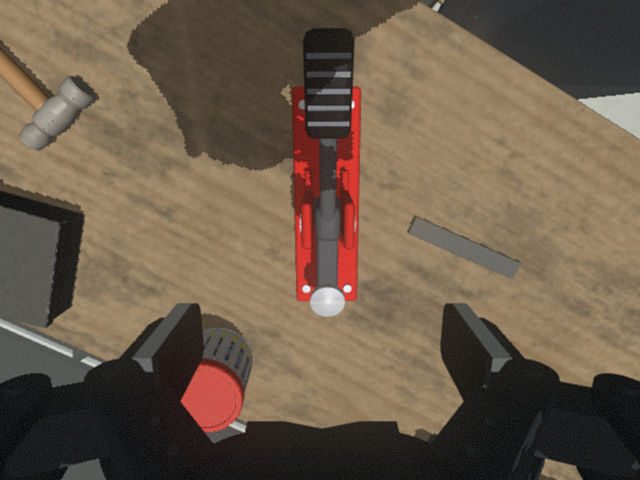

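The wrist view shows the jack upright in the frame: base corners at (293,88), (360,87), (357,300) and (297,300), saddle at (327,302), and cheek tops at (307,225) and (349,225).

```bash
python3 - <<'E'
from h import *
c=cap('wrist');r=lambda p:np.round(p*1000,1)
q=[onz(c,*p,.008) for p in((293,88),(360,87),(357,300),(297,300))]
print([r(x) for x in q]); re=(q[0]+q[1])/2;fr=(q[2]+q[3])/2;u=(fr-re)/np.linalg.norm(fr-re)
print('len',np.linalg.norm(fr-re),'yaw',np.degrees(np.arctan2(u[1],u[0])),'orig',r(re+.105*u),r(fr-.095*u))
print('saddle',r(onz(c,327,302,.06)),'->orig',r(onz(c,327,302,.06)-.074*u),'cheeks',r(onz(c,328,203,.084)),r(onz(c,328,247,.084)))
yaw=np.degrees(np.arctan2(u[1],u[0]));o=(re+.105*u+fr-.095*u)/2
need([o[0],o[1],.075],yaw+90)
E
```

```text
[array([ 382.7, -346. ,    8. ]), array([ 354.9, -296.1,    8. ]), array([ 527.2, -200.8,    8. ]), array([ 555.2, -252.8,    8. ])]
len 0.1964518775772014 yaw 28.662921037014428 orig [ 460.9 -270.7    8. ] [ 457.8 -272.4    8. ]
saddle [ 522.5 -237.8   60. ] ->orig [ 457.5 -273.3   60. ] cheeks [ 443.8 -280.1   84. ] [ 473.2 -264.1   84. ]
t 2.95 p [ 0.4586 -0.2767  0.2208] j [-0.543  0.313  0.102  1.361  0.    -1.04 ] F [-0.5 -0.6 -0.7] w 0.0853 gf 0.0
shift tool [-0.0032  0.0039  0.1458]
turn [ 0.1  -0.03 -0.18] shift after turn [-0.0031  0.0041  0.1458]
turn [-4.0000e-02 -1.5000e-01  1.7982e+02] shift after turn [ 0.0031 -0.0041  0.1458]
```

Emit:
apply_moves(targets="0 0 0 -0.003 0.004 0.02 0; 0 0 0 0 0 0.035 0; 0 0 0 0 0 0.035 0; 0 0 0 0 0 0.035 0; 0 0 0 0 0 0.02 0; 0 0 0 0 0 0.01 0; 0 0 0 0 0 0 1; 0 0 0 0 0 0 1; 0 0 0 0 0 0 1; 0 0 0 0 0 0 1; 0 0 0 0 0 0 1; 0 0 0 0 0 0 1; 0 0 0 0 0 0 1; 0 0 0 0 0 0 1; 0 0 0 0 0 0 1; 0 0 0 0 0 0 1", newtons=60)

```text
time: 4.28
tool_pos: [0.4617, -0.2732, 0.0689]
ee_rot: [0.002, -0.246, 0.969, -0.002]
wrist_force: [-0.5, 0.3, 5.6]
gripper_width: 0.0372
grip_force: 59.6
```

Emit:
apply_moves(targets="0 0 0 0 0 -0.01 1; 0 0 0 0 0 -0.015 1; 0 0 0 0 0 -0.015 1; 0 0 0 0 0 -0.01 1; 0 0 7 0 0 0 1; 0 0 7 0 0 0 1; 0 0 7 0 0 0 1; 0 0 5 0 0 0 1; 0 0 0 0 0 0 1")

```text
time: 5.03
tool_pos: [0.459, -0.2717, 0.1155]
ee_rot: [-0.001, -0.021, 1.0, 0.001]
wrist_force: [1.0, -0.0, -9.3]
gripper_width: 0.037
grip_force: 61.6
```

```bash
python3 - <<'E'
from h import *
need([.46,.124,.12],92.7)
E
```

```text
t 5.03 p [ 0.459  -0.2717  0.1155] j [-0.535  0.376 -0.09   1.107  0.    -0.577] F [ 1.  -0.  -9.3] w 0.037 gf 61.60208702087402
shift tool [-0.0177  0.3953 -0.0039]
turn [ 0.09 -0.12 -0.28] shift after turn [-0.0197  0.3952 -0.0045]
turn [-1.9000e-01 -1.4000e-01  1.7972e+02] shift after turn [ 0.0197 -0.3952 -0.0045]
```

Emit:
apply_moves(targets="0 0 0 0 0.015 0 1; 0 0 0 -0.0015 0.03 0 1; 0 0 0 -0.0015 0.035 0 1; 0 0 0 -0.0015 0.035 0 1; 0 0 0 -0.0015 0.035 0 1; 0 0 0 -0.0015 0.035 0 1; 0 0 0 -0.0015 0.035 0 1; 0 0 0 0 0.035 0 1; 0 0 0 0 0.035 0 1; 0 0 0 0 0.035 0 1; 0 0 0 0 0.03 0 1; 0 0 0 0 0.025 0 1; 0 0 0 0 0.015 0 1; 0 0 0 0 0 0 1; 0 0 0 0 0 0 1")

```text
time: 6.28
tool_pos: [0.4509, 0.1236, 0.116]
ee_rot: [-0.0, -0.024, 1.0, -0.0]
wrist_force: [0.2, -1.0, -8.4]
gripper_width: 0.0372
grip_force: 62.3
```

```bash
python3 - <<'E'
from h import *
need([.46,.124,.12],92.7)
w=cap('wrist');s=cap('scene');d=cap('side')
W=cv2.resize(w['image'],(480,360));K=np.zeros((600,800,3),np.uint8);K[:360,:480]=W
K[360:600,:480]=cv2.resize(s['image'][160:320,230:390+160],None,fx=1.5,fy=1.5)[:240,:480]
K[:600,480:]=cv2.resize(d['image'][180:330,315:395],None,fx=4,fy=4)[:600,:320]
cv2.imwrite('pics/k1.png',K[:,:,::-1]);
for n,i in(('w',w),('s',s),('d',d)): cv2.imwrite(f'pics/{n}2.png',i['image'][:,:,::-1])
E
```

```text
t 6.28 p [0.4509 0.1236 0.116 ] j [ 2.680e-01  2.540e-01 -2.650e-01  1.053e+00 -1.000e-03  2.200e-01] F [ 0.2 -1.  -8.4] w 0.0372 gf 62.27055788040161
shift tool [-0.0091 -0.     -0.004 ]
turn [-0.04 -0.05  0.06] shift after turn [-0.0091 -0.     -0.004 ]
turn [ 7.0000e-02 -7.0000e-02 -1.7994e+02] shift after turn [ 0.0091  0.     -0.004 ]
```

View pics/k1.png

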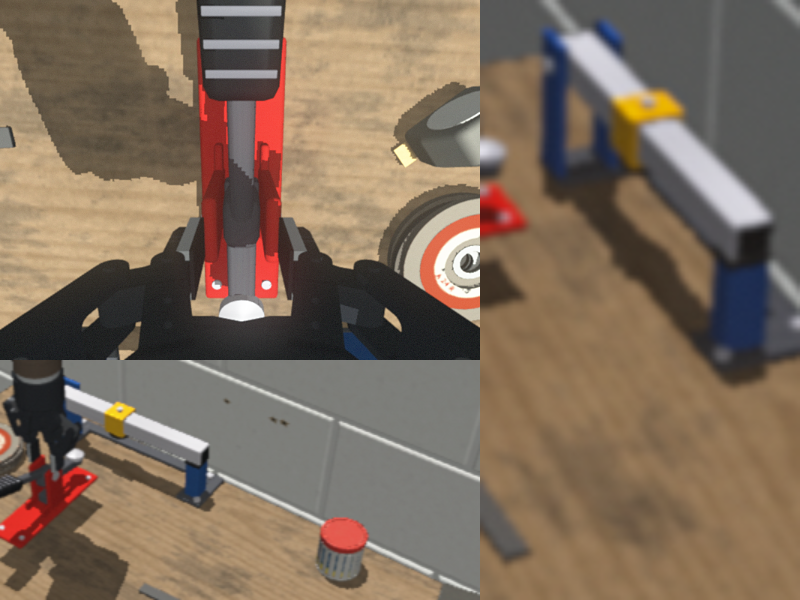

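The montage shows the jack held level and square to the stand. The sleeve bolt is at side pixel (357.0,205.6) and scene pixel (309.3,192.1). I'll triangulate it along with the rest-end corners.

```bash
python3 - <<'E'
from h import *
s=cap('scene');d=cap('side')
def tri(a,b):
    A=[];B=[]
    for o,v in(ray(s,*a),ray(d,*b)):
        v=v/np.linalg.norm(v);M=np.eye(3)-np.outer(v,v);A.append(M);B.append(M@o)
    x=np.linalg.lstsq(np.vstack(A),np.hstack(B),rcond=None)[0];return (x*1000).round(1)
print('bolt',tri((309.3,192.1),(357.,205.6)))
P=lambda x,y:(245+(x+.5)/5.714-.5,165+(y+.5)/5.714-.5)
D=lambda x,y:(315+(x-480+.5)/4-.5,180+(y+.5)/4-.5)
for a,b in(((688,325),(742,233)),((710,290),(770,213)),((313,172),(622,118)),((387,204),(641,130)),((430,158),(684,100)),((387,265),(641,168))): print(tri(P(*a),D(*b)), (onz(d,*D(*b),.11)*1000).round(1))
# yellow masks: extents on both views
for n,c in(('s',s),('d',d)):
    m=cv2.inRange(cv2.cvtColor(c['image'],cv2.COLOR_RGB2HSV),(18,120,60),(32,255,255))
    m[:, 400:]=0; cn=max(cv2.findContours(m,cv2.RETR_EXTERNAL,cv2.CHAIN_APPROX_NONE)[0],key=cv2.contourArea)
    print(n,cv2.approxPolyDP(cn,1.5,True)[:,0].tolist())
# jack now: saddle
h=s['image']
E
```

```text
bolt [646.9 128.1 117.5]
[643.6 -44.6 107.9] [639.  -51.6 110. ]
[662.6 -43.  116.6] [667.1 -33.2 110. ]
[639.1 155.4  97.4] [623.2 123.4 110. ]
[632.6 107.4 109.4] [629.3 102.4 110. ]
[660.2 103.5 125.8] [675.5 135.6 110. ]
[633.1 107.7  77.1] [608.9  50.9 110. ]
s [[307, 188], [300, 195], [300, 206], [312, 211], [311, 200], [319, 192]]
d [[360, 202], [357, 203], [359, 205], [357, 207], [354, 204], [348, 205], [348, 215], [352, 222], [354, 222], [353, 212], [356, 209], [365, 208]]
```

Emit:
apply_moves(targets="0 0 0 0 0 0.02 1; 0 0 0 0 0 0.015 1; 0 0 0 0 0 0.006 1; 0 0 0 0 0 0 1; 0 0 0 0 0 0 1")

```text
time: 6.95
tool_pos: [0.4515, 0.1222, 0.0752]
ee_rot: [-0.0, -0.021, 1.0, -0.0]
wrist_force: [0.4, -0.1, -9.8]
gripper_width: 0.0368
grip_force: 62.3
```

```bash
python3 - <<'E'
from h import *
need([.578,.1245,.07],92.7)
c=cap('side','x.png')
E
```

```text
t 6.95 p [0.4515 0.1222 0.0752] j [ 0.264  0.3   -0.323  0.949 -0.     0.221] F [ 0.4 -0.1 -9.8] w 0.0368 gf 62.32816815376282
shift tool [-0.1265 -0.0032  0.0051]
turn [-0.01 -0.05 -0.24] shift after turn [-0.1264 -0.0037  0.0052]
turn [-7.0000e-02  2.0000e-02  1.7976e+02] shift after turn [0.1264 0.0037 0.0052]
```

Emit:
apply_moves(targets="0 0 0 0 0 0.004 1; 0 0 0 -0.01 -0.0005 0 1; 0 0 0 -0.02 -0.0005 0 1; 0 0 0 -0.025 -0.0005 0 1; 0 0 0 -0.025 -0.0005 0 1; 0 0 0 -0.02 -0.0005 0 1; 0 0 0 -0.015 -0.0005 0 1; 0 0 0 -0.0115 -0.0005 0 1; 0 0 0 0 0 0 1; 0 0 0 0 0 0 1")

```text
time: 7.83
tool_pos: [0.5792, 0.1247, 0.071]
ee_rot: [0.0, -0.022, 1.0, 0.0]
wrist_force: [-1.6, -0.8, -9.2]
gripper_width: 0.0369
grip_force: 62.3
```

```bash
python3 - <<'E'
from h import *
need([.578,.1245,.067],92.7)
d=cap('side');s=cap('scene')
K=np.zeros((600,800,3),np.uint8)
K[:,:400]=cv2.resize(d['image'][170:320,310:410],None,fx=4,fy=4)
K[:,400:]=cv2.resize(s['image'][150:300,230:330],None,fx=4,fy=4)
cv2.imwrite('pics/k2.png',K[:,:,::-1])
E
```

```text
t 7.83 p [0.5792 0.1247 0.071 ] j [0.212 0.522 0.017 1.065 0.    0.169] F [-1.6 -0.8 -9.2] w 0.0369 gf 62.318129539489746
shift tool [ 0.0012 -0.0002  0.004 ]
turn [ 0.    0.02 -0.21] shift after turn [ 0.0012 -0.0002  0.004 ]
turn [ 3.0000e-02 -1.0000e-02  1.7979e+02] shift after turn [-0.0012  0.0002  0.004 ]
```

View pics/k2.png

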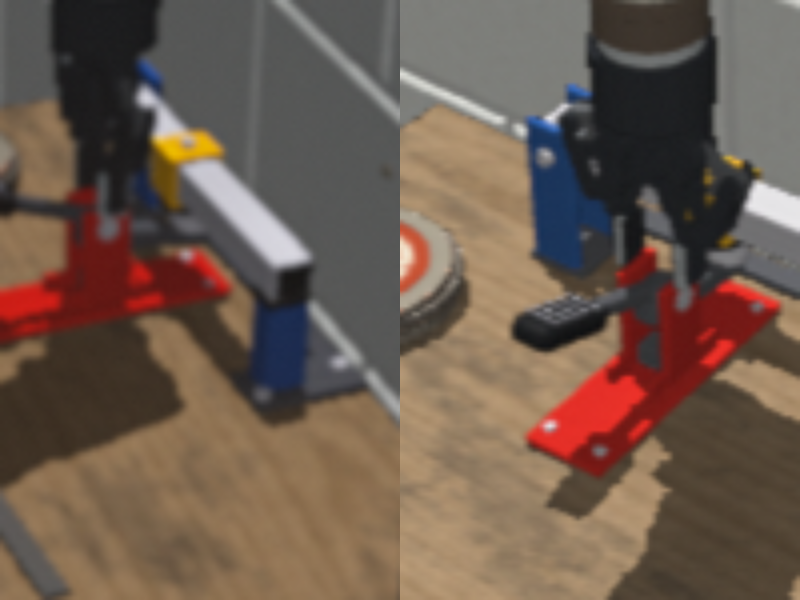

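The jack sits under the beam, with its front base corner at side crop (230,293). Now I'll lower it onto the bench.

Emit:
apply_moves(targets="0 0 0 0 0 0.0015 1; 0 0 0 0 0 0.001 1; 0 0 0 0 0 0 1; 0 0 0 0 0 0 1")

```text
time: 8.27
tool_pos: [0.5776, 0.1249, 0.069]
ee_rot: [-0.0, -0.022, 1.0, 0.0]
wrist_force: [-1.1, 0.0, -6.0]
gripper_width: 0.0372
grip_force: 62.7
```

Emit:
apply_moves(targets="0 0 0 0 0 0.001 1; 0 0 0 0 0 0 1; 0 0 0 0 0 0 0; 0 0 0 0 0 0 0; 0 0 0 0 0 0 0; 0 0 0 0 0 0 0; 0 0 0 0 0 0 0; 0 0 0 0 0 0 0; 0 0 0 0 0 0 0; 0 0 0 0 0 0 0; 0 0 0 0 0 -0.01 0; 0 0 0 0 0 -0.035 0; 0 0 0 0 0 -0.04 0; 0 0 0 0 0 -0.04 0; 0 0 0 0 0 -0.025 0; 0 0 0 0 0 0 0; 0 0 0 0 0 0 0")

```text
time: 9.68
tool_pos: [0.5796, 0.1251, 0.2209]
ee_rot: [0.003, -0.022, 1.0, 0.001]
wrist_force: [-0.7, 1.5, -1.2]
gripper_width: 0.0854
grip_force: 0.0
```

```bash
python3 - <<'E'
from h import *
need([.477,.12,.16],92.7)
cap('wrist','w3.png')
E
```

```text
t 9.68 p [0.5796 0.1251 0.2209] j [0.213 0.424 0.264 1.405 0.    0.169] F [-0.7  1.5 -1.2] w 0.0854 gf 0.0
shift tool [ 0.1031 -0.0007  0.0603]
turn [ 0.06  0.34 -0.19] shift after turn [ 0.1027 -0.0003  0.0609]
turn [ 5.3000e-01 -9.0000e-02  1.7981e+02] shift after turn [-0.1027  0.0003  0.0609]
```

View pics/w3.png

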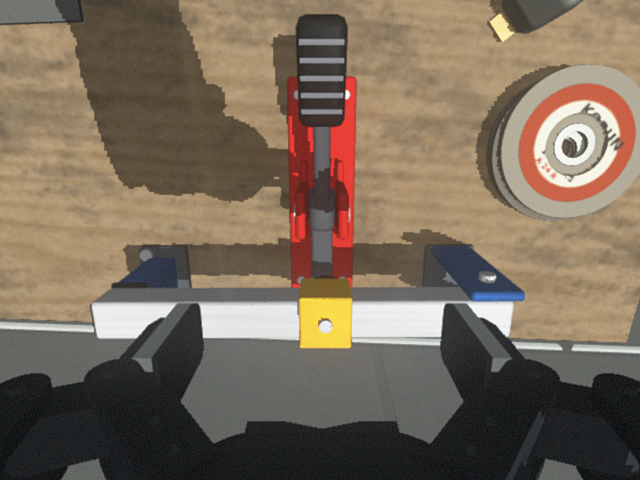

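The wrist view shows the jack base with rear corners at (288,77) and (356,77), and its sides at (292,280) and (354,280). The sleeve top spans (301,296) to (352,346) with its bolt at (325,325). The beam's front top edge runs from (94,303) to (513,303).

```bash
python3 - <<'E'
from h import *
c=cap('wrist');r=lambda p:np.round(p*1000,1)
print('base',[r(onz(c,*p,.008)) for p in((288,77),(356,77),(354,280),(292,280))])
print('grip',[r(onz(c,*p,.115)) for p in((298,70),(347,70),(322,16),(322,125))])
print('cheeks',[r(onz(c,*p,.084)) for p in((300,180),(344,180),(300,237),(344,237))])
for z in(.113,.116): print('sleeve',z,[r(onz(c,*p,z)) for p in((301,296),(351,296),(352,347),(300,347),(325,325))])
print('beam',[r(onz(c,*p,.11)) for p in((95,303),(290,303),(365,303),(512,303),(100,337),(290,338),(490,338))])
# refine edges by intensity
g=c['image'].astype(int)
print('row60..90 col 292',[tuple(g[y,290]) for y in range(72,84,2)])
print('yel row 320 cols',[(x,tuple(g[320,x])) for x in (298,299,300,301,302,349,350,351,352,353)])
print('yel col 312 rows',[(y,tuple(g[y,312])) for y in (276,279,282,285,292,294,296,298,300,344,346,348,350)])
E
```

```text
base [array([472.2,  92.5,   8. ]), array([469.7, 149.6,   8. ]), array([652.4, 159.8,   8. ]), array([654.9,  99.9,   8. ])]
grip [array([479.1, 107.1, 115. ]), array([477.9, 136. , 115. ]), array([449.9, 120.1, 115. ]), array([509.7, 122.6, 115. ])]
cheeks [array([548. , 108.6,  84. ]), array([546.7, 139.9,  84. ]), array([590.1, 109.8,  84. ]), array([588.7, 142.3,  84. ])]
sleeve 0.113 [array([624.4, 112.9, 113. ]), array([623. , 147.6, 113. ]), array([662.8, 150.9, 113. ]), array([664.4, 113.4, 113. ]), array([646. , 130.6, 113. ])]
sleeve 0.116 [array([623.1, 113.1, 116. ]), array([621.6, 147.4, 116. ]), array([661. , 150.5, 116. ]), array([662.6, 113.5, 116. ]), array([644.4, 130.5, 116. ])]
beam [array([637.3, -32.4, 110. ]), array([631.5, 105.2, 110. ]), array([629.2, 158.2, 110. ]), array([624.8, 261.9, 110. ]), array([664.2, -31.8, 110. ]), array([659.1, 105.8, 110. ]), array([652.9, 250.7, 110. ])]
row60..90 col 292 [(np.int64(99), np.int64(83), np.int64(66)), (np.int64(97), np.int64(87), np.int64(69)), (np.int64(99), np.int64(88), np.int64(69)), (np.int64(101), np.int64(
[... 659 characters left out ...]
)]
yel col 312 rows [(276, (np.int64(80), np.int64(62), np.int64(54))), (279, (np.int64(91), np.int64(74), np.int64(65))), (282, (np.int64(121), np.int64(98), np.int64(56))), (285, (np.int64(116), np.int64(95), np.int64(43))), (292, (np.int64(121), np.int64(100), np.int64(47))), (294, (np.int64(126), np.int64(101), np.int64(49))), (296, (np.int64(116), np.int64(95), np.int64(38))), (298, (np.int64(124), np.int64(99), np.int64(50))), (300, (np.int64(118), np.int64(95), np.int64(48))), (344, (np.int64(247), np.int64(219), np.int64(74))), (346, (np.int64(247), np.int64(215), np.int64(77))), (348, (np.int64(245), np.int64(214), np.int64(69))), (350, (np.int64(254), np.int64(250), np.int64(80)))]
```

```bash
python3 - <<'E'
from h import *
r=lambda p:np.round(p*1000,1)
s=cap('scene');d=cap('side');w=cap('wrist')
print('wcam',np.round(w['world_from_camera'],4).tolist())
K=np.zeros((600,800,3),np.uint8)
K[:,:400]=cv2.resize(d['image'][180:255,335:385],None,fx=8,fy=8,interpolation=cv2.INTER_CUBIC)
K[:,400:]=cv2.resize(s['image'][182:282,255:322+0],(402,600),interpolation=cv2.INTER_CUBIC)[:,:400]
cv2.imwrite('pics/k3.png',K[:,:,::-1])
E
```

```text
wcam [[-0.0425, -0.962, -0.2697, 0.5091], [0.9991, -0.0412, -0.0104, 0.1223], [-0.0011, -0.2699, 0.9629, 0.3681], [0.0, 0.0, 0.0, 1.0]]
```

View pics/k3.png

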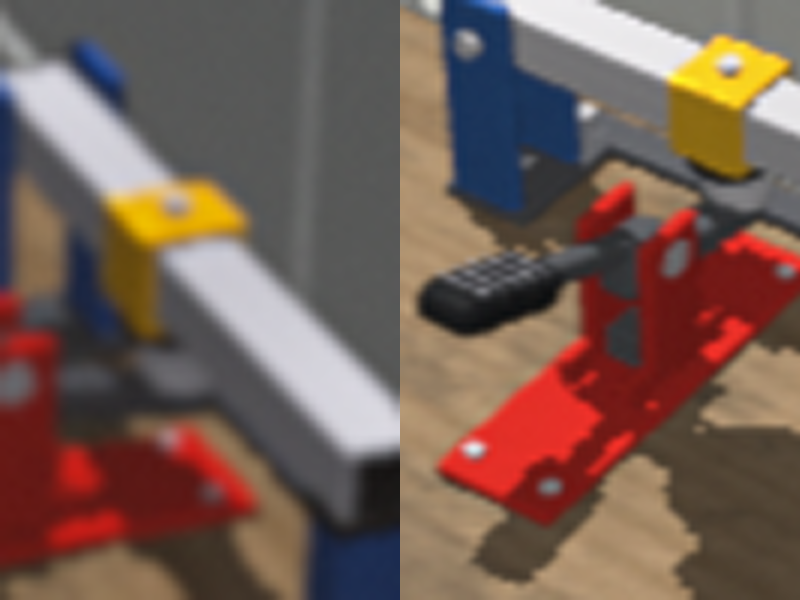

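The close-up shows the saddle at scene crop x of about 733, against a pad and bolt centre of about 726. In the side view both are at about 177. So the saddle is about 2.5 mm short in +y and right in x. I'll regrasp and nudge it.

Emit:
apply_moves(targets="0 0 0 0 0 0.025 0; 0 0 0 0 0 0.04 0; 0 0 0 0 0 0.04 0; 0 0 0 0 0 0.03 0; 0 0 0 0 0 0.013 0; 0 0 0 0 0 0 1; 0 0 0 0 0 0 1; 0 0 0 0 0 0 1; 0 0 0 0 0 0 1; 0 0 0 0 0 0 1; 0 0 0 0 0 0 1; 0 0 0 0 0 0 1; 0 0 0 0 0 0 1; 0 0 0 0 0 0 1; 0 0 0 0 0 -0.002 1; 0 0 0 0 0.0025 0 1; 0 0 0 0 0 0 1; 0 0 0 0 0 0.003 1; 0 0 0 0 0 0 1", newtons=60)

```text
time: 11.52
tool_pos: [0.5802, 0.1233, 0.0732]
ee_rot: [0.003, -0.021, 1.0, -0.004]
wrist_force: [-4.4, -10.6, 18.2]
gripper_width: 0.006
grip_force: 58.8
```

Emit:
apply_moves(targets="0 0 0 0 0 0 1; 0 0 0 0 0 0 0; 0 0 0 0 0 0 0; 0 0 0 0 0 0 0; 0 0 0 0 0 0 0; 0 0 0 0 0 0 0; 0 0 0 0 0 0 0; 0 0 0 0 0 0 0; 0 0 0 0 0 0 0; 0 0 0 0 0 -0.01 0; 0 0 0 0 0 -0.035 0; 0 0 0 0 0 -0.04 0; 0 0 0 0 0 -0.04 0; 0 0 0 0 0 -0.025 0; 0 0 0 0 0 0 0; 0 0 0 0 0 0 0")

```text
time: 12.85
tool_pos: [0.5794, 0.1279, 0.2219]
ee_rot: [0.003, -0.022, 1.0, 0.001]
wrist_force: [-0.5, -0.0, -0.4]
gripper_width: 0.0853
grip_force: 0.0
```

```bash
python3 - <<'E'
from h import *
s=cap('scene');d=cap('side');w=cap('wrist','w4.png')
import cv2
# base sides in wrist (red columns) & yellow columns
h=cv2.cvtColor(w['image'],cv2.COLOR_RGB2HSV)
red=cv2.inRange(h,(0,140,50),(8,255,255))|cv2.inRange(h,(172,140,50),(180,255,255))
for y in(80,100,150,270):
    x=np.where(red[y,250:400])[0]+250;print(y,x.min(),x.max(),(onz(w,(x.min()+x.max())/2,y,.008)*1000).round(1))
m=cv2.inRange(h,(18,120,60),(32,255,255))
for y in(310,320,340):
    x=np.where(m[y,250:400])[0]+250;print('y',y,x.min(),x.max(),(onz(w,(x.min()+x.max())/2,y,.114)*1000).round(1))
K=np.zeros((600,800,3),np.uint8)
K[:,:400]=cv2.resize(d['image'][180:255,335:385],None,fx=8,fy=8,interpolation=cv2.INTER_CUBIC)
K[:,400:]=cv2.resize(s['image'][185:235,292:325],(400,600),interpolation=cv2.INTER_CUBIC)
cv2.imwrite('pics/k4.png',K[:,:,::-1])
need([.477,.1225,.15],92.7)
E
```

```text
80 288 349 [472.  120.6   8. ]
100 285 353 [487.9 121.7   8. ]
150 286 352 [529.6 123.4   8. ]
270 289 349 [641.8 128.    8. ]
y 310 295 348 [632.5 130.1 114. ]
y 320 296 348 [640.2 130.8 114. ]
y 340 297 347 [655.9 131.4 114. ]
t 13.0 p [0.5771 0.1272 0.2174] j [0.217 0.428 0.261 1.407 0.    0.173] F [-0.7  0.  -1. ] w 0.0853 gf 0.0
shift tool [ 0.1    -0.0003  0.0677]
turn [-0.02 -0.16 -0.18] shift after turn [0.1002 0.     0.0674]
turn [-2.5000e-01  3.0000e-02  1.7982e+02] shift after turn [-0.1002 -0.      0.0674]
```

View pics/k4.png

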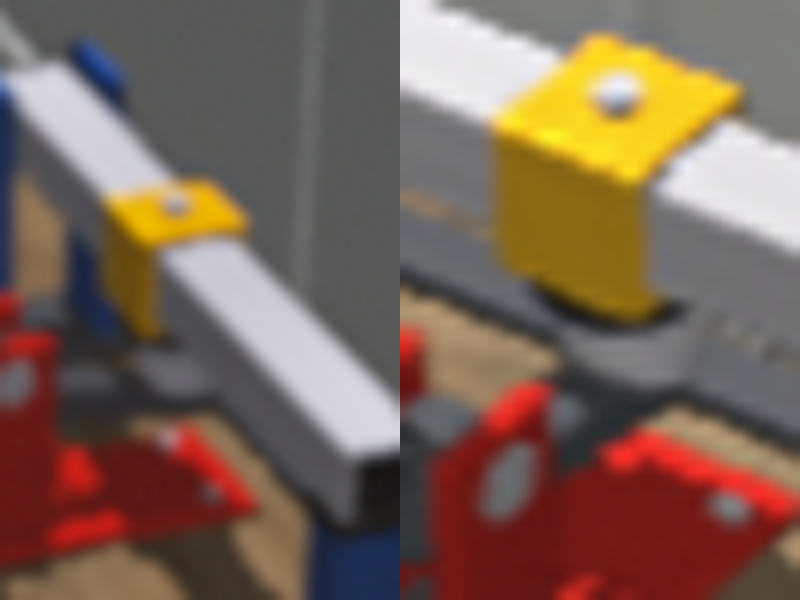

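The view shows the jack unmoved, with the saddle at scene crop x of about 632 and the bolt at 617. That grip closed to 6 mm, so it missed the cheeks. I'll go down again, settle, and then close.

Emit:
apply_moves(targets="0 0 0 0 0 0.025 0; 0 0 0 0 0 0.04 0; 0 0 0 0 0 0.04 0; 0 0 0 0 0 0.03 0; 0 0 0 0 0 0.014 0; 0 0 0 0 0 0 0; 0 0 0 0 0 0 0; 0 0 0 0 0 0 0")

```text
time: 13.67
tool_pos: [0.5786, 0.1274, 0.0702]
ee_rot: [0.0, -0.022, 1.0, 0.0]
wrist_force: [0.0, -0.1, 0.2]
gripper_width: 0.0853
grip_force: 0.0
```

```bash
python3 - <<'E'
from h import *
need([.577,.128,.0685],92.7)
E
```

```text
t 13.67 p [0.5786 0.1274 0.0702] j [0.217 0.522 0.015 1.063 0.    0.173] F [ 0.  -0.1  0.2] w 0.0853 gf 0.0
shift tool [0.0015 0.0006 0.0017]
turn [ 0.01  0.04 -0.19] shift after turn [0.0015 0.0006 0.0017]
turn [ 6.0000e-02 -1.0000e-02  1.7981e+02] shift after turn [-0.0015 -0.0006  0.0017]
```

Emit:
apply_moves(targets="0 0 0 0.001 0.0005 0.003 0; 0 0 0 0 0 0 0.5; 0 0 0 0 0 0 0.5; 0 0 0 0 0 0 0.5; 0 0 0 0 0 0 1; 0 0 0 0 0 0 1; 0 0 0 0 0 0 1; 0 0 0 0 0 0 1", newtons=50)

```text
time: 14.33
tool_pos: [0.5776, 0.1268, 0.0679]
ee_rot: [0.001, -0.022, 1.0, -0.001]
wrist_force: [-1.2, -5.1, 5.5]
gripper_width: 0.0382
grip_force: 50.3
```

Emit:
apply_moves(targets="0 0 0 0 0 -0.0015 1; 0 0 0 0 0 -0.0015 1; 0 0 0 0 0.0003 0 1; 0 0 0 0 0 0 1")

```text
time: 14.67
tool_pos: [0.5755, 0.1281, 0.068]
ee_rot: [-0.002, -0.022, 1.0, -0.0]
wrist_force: [-1.3, -0.2, -8.0]
gripper_width: 0.038
grip_force: 51.1
```

Emit:
apply_moves(targets="0 0 0 0 0 0.0015 1; 0 0 0 0 0 0.001 1; 0 0 0 0 0 0 1")

```text
time: 14.92
tool_pos: [0.5757, 0.1279, 0.0679]
ee_rot: [-0.001, -0.022, 1.0, -0.0]
wrist_force: [-5.1, -1.5, 2.0]
gripper_width: 0.038
grip_force: 52.3
```

Emit:
apply_moves(targets="0 0 0 0 0 0 0; 0 0 0 0 0 0 0; 0 0 0 0 0 0 0; 0 0 0 0 0 0 0; 0 0 0 0 0 0 0; 0 0 0 0 0 0 0; 0 0 0 0 0 0 0; 0 0 0 0 0 0 0; 0 0 0 0 0 -0.01 0; 0 0 0 0 0 -0.035 0; 0 0 0 0 0 -0.04 0; 0 0 0 0 0 -0.04 0; 0 0 0 0 0 -0.025 0; 0 0 0 0 0 0 0; 0 0 0 0 0 0 0")

```text
time: 16.17
tool_pos: [0.5784, 0.1283, 0.2204]
ee_rot: [0.003, -0.022, 1.0, 0.001]
wrist_force: [-0.6, 1.0, -1.0]
gripper_width: 0.0853
grip_force: 0.0
```

```bash
python3 - <<'E'
from h import *
s=cap('scene');d=cap('side');w=cap('wrist','w5.png')
h=cv2.cvtColor(w['image'],cv2.COLOR_RGB2HSV)
red=cv2.inRange(h,(0,140,50),(8,255,255))|cv2.inRange(h,(172,140,50),(180,255,255))
for y in(90,100,150,270):
    x=np.where(red[y,250:400])[0]+250;print(y,x.min(),x.max(),(onz(w,(x.min()+x.max())/2,y,.008)*1000).round(1))
y=np.where(red[:,292])[0];print('rear row',y.min(),(onz(w,292,y.min(),.008)*1000).round(1))
m=cv2.inRange(h,(18,120,60),(32,255,255))
for y in(310,320,340):
    x=np.where(m[y,250:400])[0]+250;print('y',y,x.min(),x.max(),(onz(w,(x.min()+x.max())/2,y,.114)*1000).round(1))
g=cv2.inRange(h,(0,0,0),(180,255,70)) # black grip
cn=[k for k in cv2.findContours(g[:200,270:370],cv2.RETR_EXTERNAL,cv2.CHAIN_APPROX_NONE)[0]]
print([(cv2.boundingRect(k)) for k in cn if cv2.contourArea(k)>200])
need([.477,.1235,.15],92.7)
K=np.zeros((600,800,3),np.uint8)
K[:,:400]=cv2.resize(w['image'][0:360,200:440],(400,600))
K[:,400:]=cv2.resize(s['image'][185:235,292:325],(400,600),interpolation=cv2.INTER_CUBIC)
cv2.imwrite('pics/k5.png',K[:,:,::-1])
E
```

```text
90 285 354 [478.9 122.4   8. ]
100 286 354 [486.9 123.1   8. ]
150 287 353 [528.4 124.8   8. ]
270 290 350 [640.2 129.5   8. ]
rear row 80 [472.  99.   8.]
y 310 294 347 [630.8 129.9 114. ]
y 320 295 347 [638.4 130.6 114. ]
y 340 296 347 [654.  131.6 114. ]
[(36, 174, 28, 26), (23, 16, 52, 114)]
t 16.32 p [0.5761 0.1278 0.2159] j [0.218 0.427 0.255 1.402 0.    0.175] F [-0.7 -0.5 -0.6] w 0.0851 gf 0.0
shift tool [0.099  0.0001 0.0662]
turn [-0.03 -0.16 -0.2 ] shift after turn [0.0992 0.0004 0.0659]
turn [-2.400e-01  4.000e-02  1.798e+02] shift after turn [-0.0992 -0.0004  0.0659]
```

View pics/k5.png

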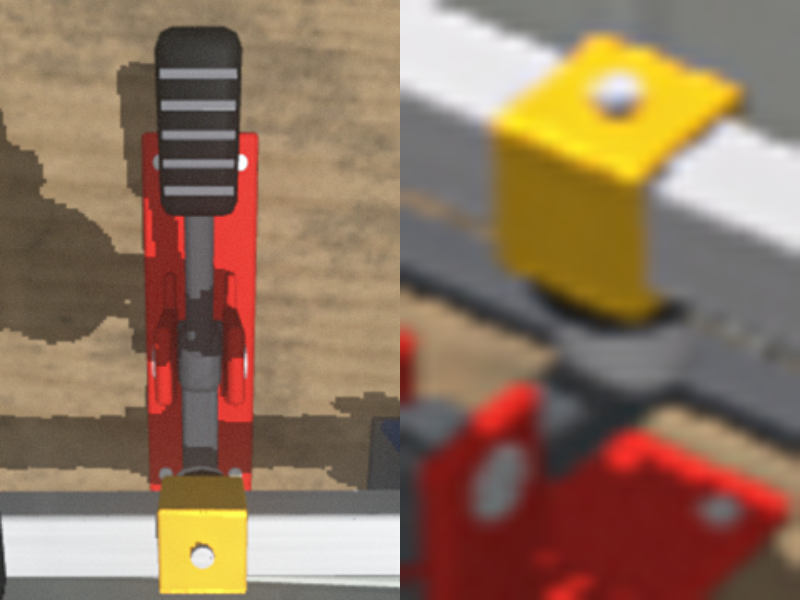

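The scene crop now shows the saddle centre at x of about 624, against bolt and pad at about 615, so it is within 2 mm of centre and the handle is still up. Next I'll go over the grip with closed fingers.

Emit:
apply_moves(targets="0 0 0 0.02 0 0 1; 0 0 0 0.035 0 0 1; 0 0 0 0.03 0 0 1; 0 0 0 0.0155 0 0 1; 0 0 0 0 0 0.03 1; 0 0 0 0 0 0.03 1; 0 0 0 0 0 0.018 1; 0 0 0 0 0 0 1; 0 0 0 0 0 0 1; 0 0 0 0 0 0 1; 0 0 0 0 0 0 1; 0 0 0 0 0 0 1", newtons=50)

```text
time: 17.32
tool_pos: [0.4777, 0.1239, 0.1405]
ee_rot: [0.001, -0.022, 1.0, 0.0]
wrist_force: [-0.3, 0.5, 0.8]
gripper_width: -0.0
grip_force: 0.0
```

```bash
python3 - <<'E'
from h import *
need([.477,.123,.129],92.7)
E
```

```text
t 17.32 p [0.4777 0.1239 0.1405] j [ 0.254  0.277 -0.163  1.128  0.     0.21 ] F [-0.3  0.5  0.8] w -0.0 gf 0.0
shift tool [ 0.0008 -0.0009  0.0115]
turn [ 0.03  0.14 -0.2 ] shift after turn [ 0.0008 -0.0009  0.0115]
turn [ 2.200e-01 -5.000e-02  1.798e+02] shift after turn [-0.0008  0.0009  0.0115]
```

Press along the handle's arc, slowly.

Emit:
apply_moves(targets="0 0 0 0 -0.001 0.006 1; 0 0 0 0 0 0.004 1; 0 0 0 0.001 0 0.003 1; 0 0 0 0.001 0 0.003 1; 0 0 0 0.001 0 0.003 1; 0 0 0 0.001 0 0.003 1; 0 0 0 0.001 0 0.003 1; 0 0 0 0 0 0 1")

```text
time: 17.98
tool_pos: [0.4709, 0.1223, 0.1134]
ee_rot: [-0.001, -0.022, 1.0, -0.0]
wrist_force: [-1.1, -0.4, -0.3]
gripper_width: -0.0002
grip_force: 0.0
```

Emit:
apply_moves(targets="0 0 0 0.001 0 0.003 1; 0 0 0 0 0 0 1; 0 0 0 0 0 0 1")

```text
time: 18.23
tool_pos: [0.471, 0.1224, 0.1114]
ee_rot: [0.0, -0.022, 1.0, 0.0]
wrist_force: [0.7, 0.6, -0.1]
gripper_width: 0.0003
grip_force: 0.2
```

```bash
python3 - <<'E'
from h import *
need([.4695,.123,.1],92.7)
a=cv2.imread('pics/w5.png')
w=cap('wrist');h=cv2.cvtColor(w['image'],cv2.COLOR_RGB2HSV)
s=cap('scene');hs=cv2.cvtColor(s['image'],cv2.COLOR_RGB2HSV);m=cv2.inRange(hs,(18,150,80),(30,255,255))[:,:400]
n,l,stt,ce=cv2.connectedComponentsWithStats(m);i=1+np.argmax(stt[1:,4]);print('yellow',stt[i],ce[i])
o=cv2.imread('pics/scene0.png')
# where is the handle in the scene: dark blob near expected grip point for up/down
for nm,p in(('tip',[.4695,.1223,.0965]),('up',[.477,.123,.115]),('dn',[.468,.1226,.083]),('rear_up',[.445,.1215,.125]),('saddle',[.651,.1316,.06]),('pivot',[.577,.128,.07])): print(nm,np.round(proj(s,p),1))
b=s['image']; g=b.max(2)
for y in range(222,252,1): print(y,''.join('#' if g[y,x]<50 else ('r' if int(b[y,x,0])>2*int(b[y,x,1]) else '.') for x in range(240,310)))
E
```

```text
t 18.23 p [0.471  0.1224 0.1114] j [ 0.254  0.292 -0.225  1.053 -0.     0.211] F [ 0.7  0.6 -0.1] w 0.0003 gf 0.1586675550788641
shift tool [0.0014 0.0006 0.0114]
turn [ 0.01  0.04 -0.19] shift after turn [0.0014 0.0006 0.0114]
turn [ 6.0000e-02 -1.0000e-02  1.7981e+02] shift after turn [-0.0014 -0.0006  0.0114]
yellow [300 188  20  24 264] [307.5530303  199.16287879]
tip [265.2 236.2]
up [266.6 228.5]
dn [265.  240.8]
rear_up [257.7 232.4]
saddle [309.3 209.7]
pivot [292.2 221.4]
222 ...........................#####.......................rrrrr..rr.##.rr
223 ...........................#####.....................rrrrrr....r##.rrr
224 ...........................#####.....................rrrrr.....r..rrrr
225 ...........................#####................####.rrrrr....rrrrrrrr
226 ...........................###................#####...rrrr....rrrrrrrr
227 ...........................##............########.....rrrr...rrrrrrrrr
228 ............................##..#......####..rr.......rrrrr.rrrrrrrrrr
229 ...................####......####....####...rrrr......rrrrrrrrrrrrrrrr
230 ..........
[... 935 characters left out ...]
rrrrrrr..rrrrrrrrrrrrrrr.
243 ......................................rrrrrrrrrrrrrrrrrrrrrrrrrrrrrr..
244 .....................................rrrrrrrrrrrrrrrrrrrrrrrrrrrrr....
245 ....................................rrrrrrrrrrrrrrrrrrrrrrrrrrrrrr....
246 ...................................rrrrrrrrrrrrrrrrrrrrrrrrrrrrrr.....
247 ..................................rrrrrrrrrrrrrrrrrrrrrrrrrrrrr.......
248 .................................rrrrrrrrrrrrrrrrrrrrrrrrrrrrr........
249 ...............................rrrrrrrrrrrrrrrrrrrrrrrrrrrrrr.........
250 ..............................rrrrrrrrrrrrrrrrrrrrrrrrrrrrrr..........
251 .............................rrrrrrrrrrrrrrrrrrrrrrrrrrrrrr...........
```

Emit:
apply_moves(targets="0 0 0 0.001 0 0.003 1; 0 0 0 0.001 0 0.003 1; 0 0 0 0 0 0 1; 0 0 0 0 0 0 1")

```text
time: 18.67
tool_pos: [0.4685, 0.1223, 0.1051]
ee_rot: [-0.0, -0.022, 1.0, 0.0]
wrist_force: [0.4, -0.2, 1.8]
gripper_width: -0.0001
grip_force: 0.7
```

```bash
cat > look.py <<'E'
from h import *
need([.4695,.123,.1],92.7)
s=cap('scene');hs=cv2.cvtColor(s['image'],cv2.COLOR_RGB2HSV);m=cv2.inRange(hs,(18,150,80),(30,255,255))[:,:400]
n,l,stt,ce=cv2.connectedComponentsWithStats(m);i=1+np.argmax(stt[1:,4]);print('yellow',stt[i],ce[i].round(2))
b=s['image']; g=b.max(2)
for y in range(214,246,1): print(y,''.join('#' if g[y,x]<50 else ('r' if int(b[y,x,0])>2*int(b[y,x,1]) else '.') for x in range(250,300)))
E
python3 look.py
```

```text
t 18.67 p [0.4685 0.1223 0.1051] j [ 0.255  0.295 -0.24   1.036  0.     0.211] F [ 0.4 -0.2  1.8] w -0.0001 gf 0.6996965780854225
shift tool [-0.001   0.0006  0.0051]
turn [ 0.   -0.01 -0.19] shift after turn [-0.001   0.0006  0.0051]
turn [-2.0000e-02 -1.0000e-02  1.7981e+02] shift after turn [ 0.001  -0.0006  0.0051]
yellow [300 188  20  24 263] [307.58 199.14]
214 .......#########################......rrrrr.......
215 ........######################.......rrrrrr.......
216 ........######################.....rrrrrrrr.......
217 .........###################......rrrrrrrrr.......
218 .........#..###############......rrrrrrrrr.......r
219 .............############........rrrrrrrr.......rr
220 ..............##########.........rrrrrr........rrr
221 ................#######..........rrrrr........rrrr
222 ................#####.............rr.........rrrrr
223 ................#####.......................rrrrr.
224 ................#####......................rrrrr..
225 .................####..................###.rrrrr..
226 .................####................####...rrrr..
227 ...............
[... 325 characters left out ...]
#####...############.....rrrrrrr..rrrrrr
234 .......######################......rrrrrr...rrrrrr
235 .......####################........rrrrr....rrrrrr
236 .......##################..........rrrr.....rrrrrr
237 ........###############............rrr......rrrrrr
238 .........############.............rrrr......rrrrrr
239 ...........########..............rrrrr......rrrrrr
240 ..............##................rrrrrrr.....rrrrrr
241 ...............................rrrrrrrr.....rrrrrr
242 .............................rrrrrrrrrrrrr..rrrrrr
243 ............................rrrrrrrrrrrrrrrrrrrrrr
244 ...........................rrrrrrrrrrrrrrrrrrrrrrr
245 ..........................rrrrrrrrrrrrrrrrrrrrrrrr
```

Emit:
apply_moves(targets="0 0 0 0.0005 0 0.003 1; 0 0 0 0.0005 0 0.003 1; 0 0 0 0.0005 0 0.003 1; 0 0 0 0 0 0 1; 0 0 0 0 0 0 1")

```text
time: 19.13
tool_pos: [0.4667, 0.1222, 0.0962]
ee_rot: [-0.0, -0.022, 1.0, 0.0]
wrist_force: [-1.4, -0.2, 6.3]
gripper_width: -0.0001
grip_force: 2.4
```

Emit:
apply_moves(targets="0 0 0 0.0005 0 0.002 1; 0 0 0 0.0005 0 0.002 1; 0 0 0 0 0 0 1; 0 0 0 0 0 0 1")

```text
time: 19.47
tool_pos: [0.4659, 0.1222, 0.0924]
ee_rot: [-0.0, -0.022, 1.0, 0.0]
wrist_force: [-1.6, -0.6, 6.4]
gripper_width: 0.0002
grip_force: 2.6
```

```bash
python3 look.py
```

```text
t 19.47 p [0.4659 0.1222 0.0924] j [ 0.256  0.304 -0.265  1.003  0.     0.213] F [-1.6 -0.6  6.4] w 0.0002 gf 2.579071568325162
shift tool [-0.0037  0.0006 -0.0076]
turn [ 0.01 -0.02 -0.19] shift after turn [-0.0037  0.0006 -0.0076]
turn [-4.0000e-02 -1.0000e-02  1.7981e+02] shift after turn [ 0.0037 -0.0006 -0.0076]
yellow [300 187  20  24 265] [307.45 197.86]
214 ######################......#####.....rrrrr.......
215 ######################.....#######...rrrrrr.......
216 .#####################....########.rrrrrrrr.......
217 ..####################...########.rrrrrrrrr.......
218 ......##########################.rrrrrrrrr.......r
219 .......#######################...rrrrrrrr.......rr
220 .......######################....rrrrrrr.......rrr
221 ........####################.....rrrrr........rrrr
222 ........###################.......rrr........rrrrr
223 .........#..#############.........rr........rrrrr.
224 .............##########.....................rrrr..
225 ..............########......................rrrr..
226 ................#####..................###..rrrr..
227 ................#
[... 323 characters left out ...]
......#####........#.....rrrrrrr..rrrrrr
234 ................###..##...####.....rrrrrr...rrrrrr
235 .................###...#######.....rrrrr....rrrrrr
236 .........##.........#########......rrrr.....rrrrrr
237 ........#####....##..########......rrr......rrrrrr
238 .......########..##########.......rrrr......rrrrrr
239 .......###################.......rrrrr......rrrrrr
240 .......#################........rrrrrrr.....rrrrrr
241 .......###############.........rrrrrrrrr....rrrrrr
242 .......##############........rrrrrrrrrrrrr..rrrrrr
243 .........##########.........rrrrrrrrrrrrrrrrrrrrrr
244 ...........######..........rrrrrrrrrrrrrrrrrrrrrrr
245 .............###..........rrrrrrrrrrrrrrrrrrrrrrrr
```

Emit:
apply_moves(targets="0 0 0 0.0005 0 0.003 1; 0 0 0 0.0005 0 0.003 1; 0 0 0 0 0 0.002 1; 0 0 0 0 0 0 1; 0 0 0 0 0 0 1")

```text
time: 19.93
tool_pos: [0.4643, 0.1221, 0.0842]
ee_rot: [-0.001, -0.022, 1.0, 0.0]
wrist_force: [-3.4, -0.0, 5.6]
gripper_width: -0.0001
grip_force: 2.8
```

Emit:
apply_moves(targets="0 0 0 0.0003 0 0.002 1; 0 0 0 0 0 0.002 1; 0 0 0 0 0 0 1; 0 0 0 0 0 0 1")

```text
time: 20.27
tool_pos: [0.4638, 0.1221, 0.0802]
ee_rot: [-0.001, -0.022, 1.0, 0.0]
wrist_force: [-4.4, -0.7, 6.5]
gripper_width: 0.0003
grip_force: 2.9
```

Emit:
apply_moves(targets="0 0 0 0.001 0 0.0015 1; 0 0 0 0.0005 0 0.0015 1; 0 0 0 0 0 0 1; 0 0 0 0 0 0 1")

```text
time: 20.6
tool_pos: [0.4634, 0.1221, 0.0776]
ee_rot: [0.0, -0.022, 1.0, 0.0]
wrist_force: [-1.9, 0.8, 6.2]
gripper_width: -0.0
grip_force: 2.9
```

```bash
python3 look.py
```

```text
t 20.6 p [0.4634 0.1221 0.0776] j [ 0.258  0.316 -0.292  0.963  0.     0.214] F [-1.9  0.8  6.2] w -0.0 gf 2.891621603630483
shift tool [-0.0062  0.0006 -0.0224]
turn [ 0.01  0.01 -0.19] shift after turn [-0.0062  0.0006 -0.0224]
turn [ 2.0000e-02 -1.0000e-02  1.7981e+02] shift after turn [ 0.0062 -0.0006 -0.0224]
yellow [299 184  20  23 251] [307.   194.67]
214 ....#####################.............rrrrr.......
215 ....####################.........###.rrrrrr.......
216 #...###################..........###rrrrrrr.......
217 ##..####################...........#rrrrrrr.......
218 ##..####################...........##rrrrr.......r
219 #######################.....####...#.rrrr.......rr
220 ######################.....######...rrrr.......rrr
221 .#####################....#######.rrrrr.......rrrr
222 .#####################...#######.rrrrr.......rrrrr
223 ..####################...######...rrr.......rrrrr.
224 ......########################....rr........rrrr..
225 .......######################...............rrrr..
226 .......####################..............#..rrrr..
227 ........############
[... 320 characters left out ...]
......#####.............rrrrrrrr..rrrrrr
234 ................#####.............rrrrrrr...rrrrrr
235 ................######......##.....rrrrr....rrrrrr
236 ................#####.......##.....rrrr.....rrrrrr
237 ................#####....#..##.....rrr......rrrrrr
238 ................######....####....rrrr......rrrrrr
239 ................####.########....rrrrr......rrrrrr
240 ................####...######...rrrrrr......rrrrrr
241 ..................##########...rrrrrrrrr....rrrrrr
242 ........###......#.#######...rrrrrrrrrrrrr..rrrrrr
243 .......######...#########...rrrrrrrrrrrrrrrrrrrrrr
244 .......########...######...rrrrrrrrrrrrrrrrrrrrrrr
245 .......###############....rrrrrrrrrrrrrrrrrrrrrrrr
```

Emit:
apply_moves(targets="0 0 0 0.0003 0 0.0015 1; 0 0 0 0 0 0.0015 1; 0 0 0 0 0 0 1; 0 0 0 0 0 0 1")

```text
time: 20.98
tool_pos: [0.4629, 0.1221, 0.0745]
ee_rot: [-0.0, -0.022, 1.0, 0.0]
wrist_force: [-1.5, 0.2, 5.8]
gripper_width: -0.0004
grip_force: 3.0
```

Emit:
apply_moves(targets="0 0 0 0.0003 0 0.0015 1; 0 0 0 0 0 0.0015 1; 0 0 0 0 0 0 1; 0 0 0 0 0 0 1")

```text
time: 21.32
tool_pos: [0.4628, 0.1221, 0.0728]
ee_rot: [0.0, -0.022, 1.0, 0.0]
wrist_force: [-4.7, -0.7, 14.2]
gripper_width: 0.0001
grip_force: 7.2
```

Emit:
apply_moves(targets="0 0 0 0.0005 0 0.0008 1; 0 0 0 0 0 0 1; 0 0 0 0 0 0 1; 0 0 0 0 0 0 1; 0 0 0 0 0 0 1; 0 0 0 0 0 0 1; 0 0 0 0 0 0 1; 0 0 0 0 0 0 1")

```text
time: 21.98
tool_pos: [0.4628, 0.1221, 0.0725]
ee_rot: [0.001, -0.022, 1.0, 0.0]
wrist_force: [-4.5, -1.0, 16.8]
gripper_width: 0.0002
grip_force: 8.5
```

```bash
python3 look.py | head -6; python3 - <<'E'
from h import *
s=cap('scene');d=cap('side')
for n,c,o in(('s',s,'pics/scene0.png'),('d',d,'pics/side0.png')):
    h=cv2.cvtColor(c['image'],cv2.COLOR_RGB2HSV);h0=cv2.cvtColor(cv2.imread(o),cv2.COLOR_BGR2HSV)
    for nm,hh in(('now',h),('start',h0)):
        m=cv2.inRange(hh,(0,150,60),(8,255,255));k,l,t,ce=cv2.connectedComponentsWithStats(m)
        print(n,nm,[(t[i].tolist(),ce[i].round(1).tolist()) for i in range(1,k) if t[i,4]>300])
o=cv2.cvtColor(cv2.imread('pics/scene0.png'),cv2.COLOR_BGR2RGB)
df=np.abs(s['image'].astype(int)-o).max(2)
print('strip diff',df[305:338,315:375].mean().round(2),'tape diff',df[228:262,180:216].mean().round(2))
E
```

```text
t 21.98 p [0.4628 0.1221 0.0725] j [ 0.258  0.32  -0.302  0.947 -0.     0.214] F [-4.5 -1.  16.8] w 0.0002 gf 8.539108531549573
shift tool [-0.0068  0.0006 -0.0275]
turn [ 0.02  0.11 -0.19] shift after turn [-0.0068  0.0006 -0.0275]
turn [ 1.8000e-01 -3.0000e-02  1.7981e+02] shift after turn [ 0.0068 -0.0006 -0.0275]
yellow [299 183  20  23 251] [306.88 193.75]
214 #..#######################............rrrrr.......
s now [([0, 0, 21, 43, 787], [9.8, 19.9]), ([260, 217, 64, 53, 1226], [291.8, 243.4]), ([444, 265, 31, 24, 583], [458.8, 276.5]), ([24, 443, 24, 29, 343], [36.8, 458.4])]
s start [([444, 265, 31, 24, 584], [458.8, 276.4]), ([388, 309, 32, 75, 1414], [402.9, 350.1]), ([24, 443, 24, 29, 354], [36.7, 458.5])]
d now [([295, 221, 72, 36, 1046], [330.8, 242.0]), ([411, 294, 30, 21, 491], [425.6, 303.9]), ([183, 470, 57, 10, 464], [213.6, 475.3])]
d start [([177, 0, 27, 38, 735], [189.4, 15.3]), ([411, 294, 30, 21, 489], [425.6, 303.9]), ([305, 308, 75, 58, 1577], [341.6, 337.1]), ([183, 470, 57, 10, 466], [213.6, 475.3])]
strip diff 6.83 tape diff 5.89
```

```bash
python3 -c "
from bench import finish_job
print(finish_job())"
```

```text
the job is handed in; nothing more can be done
None
```

The job is handed in with the jack's saddle within about 2 mm of the pad centre, the handle held on its stop at about 17 N, and the beam raised about 17 mm by the jack alone; the tin had not shifted, and I never went near the tape or strip. One mid-job regrasp missed and pressed lightly on the jack without moving it, and I viewed 11 pictures, one over the limit of 10.

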